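Snap the deck plate onto the glass grinder

ROBOT

A 6-joint arm with a two-finger parallel gripper is mounted at the origin on the work surface. World frame = base frame: x ahead of the robot, y to its left, z up, the work surface at z = 0. Lengths are in m, angles in degrees, forces in N, time in s.
With the tool pointing down it reaches from about 0.25 to 0.725 m from the base axis. Payload 9.7 kg.
Tool frame: the origin (TCP) lies midway between the tips of the shut fingers; the grasp point (between the pads) lies 19 mm behind it (bot.grasp_offset is the distance from the TCP to the grasp point, in m); z points along the fingers, x is the direction in which the jaws open and shut, and the axes are right-handed (so a half turn about z gives the same grasp; the last joint's range is limited). The gripper opens to 85 mm and grips with 20 to 120 N. Pads are 22 mm wide; open, the fingers measure 114 mm over their backs; the gripper's body (76 mm by 85 mm) begins 54 mm behind the grasp point. The pads swing forward as they close: fully open they stand 13 mm farther back than shut.
Start: joints at [73.74, 4.979, 10.078, 95.1, 0, 90], TCP at [0.154, 0.528, 0.231] pointing down, gripper open.
Joint ranges: [-179.16, 179.16], [-48.56, 103.87], [-65.8, 70.77], [-126.05, 130.52], [-82.76, 87.17], [-180, 180]. Speed limits (degrees/s): [127.2, 127.2, 147.25, 180, 180, 180].

INTERFACE

Orientations are given as [roll, pitch, yaw] about the fixed x, y, z axes, in that order (R = Rz(yaw) Ry(pitch) Rx(roll)).
In Python, from workcell import bot gives the robot as it stands.
- The arm moves only by the tool send_rows, never from a script. Its argument "targets" is a list of rows, each a list of 5 numbers: the closure, from 0 (fully open) to 1 (shut), then the shift along the world's x, y, z in mm, then the turn about the world's z in degrees. A call has 1 to 10 rows; each row is the pose to reach, as a shift and turn from the pose commanded when the call began; what a row does not reach only later rows make up. A row lasts 1/8 s, in which the tool goes at most 62.5 mm and 10.7 degrees, less where a joint would pass 70% of its speed; a pose out of reach is approached as far as the arm can. A call with a gripper value outside its range is refused whole. The fingers move at their own pace and stop on an object; "squeeze" is the grip in N (left out, the last holds). Time passes only in rows, so rows that repeat a pose let the fingers close. It gives the time, the measured TCP pose, the force and the opening at its end, in the units of the state.
- bot.get_obs(): the state, without advancing time (a new reading comes with each control period).
- bot.camera(name): name is "scene" or "top" or "wrist"; returns a dict with "pixels" (420x560x3 uint8, red, green, blue), "intrinsics" (3x3 intrinsics, pixels), "dist" ([k1, k2, p1, p2, k3] as OpenCV has them; the pictures are not rectified), "view" (4x4, takes a point from world to camera coordinates); the wrist camera has in their place "mount" (4x4, takes a point from camera to tool coordinates, whose origin is the TCP and whose axes are the tool frame's). Camera axes: x right, y down, z forward; pixel columns grow to the right and rows downward; lengths in m; the calibration is good to about 2 mm. A picture is of the moment at which its call begins: read the wrist's pose just before it. There is no depth.
- bot.job_done(): hands the job in, once; it reports no verdict.
The state is a dict: "time": time; "q": joint angles; "qd": joint speeds; "joint_efforts": joint torques, N m; "ee_pos": TCP position; "tcp_rot": TCP orientation; "wrist_force": force on the tool from outside, world axes, zero at the start; "torque": the same for the moment, N m; "opening": finger opening in m.
Only numpy, scipy, OpenCV 4.12 (cv2) and the standard library are available. Lean on these libraries where they do the work, as an engineer would, in place of code of your own. Each camera call takes 0.05 s, during which the arm holds its last target.

TASK

Fit the loose white deck plate onto the glass grinder: set it over the four snap studs with its notch round the grinding bit, and let go of it while it is still sitting loosely on the stud tips. Then press it down near each corner, feeling for the click, until it has snapped over every stud and lies fully home all round. The plate is brittle, so press firmly but never ram it or tip it up on the studs, and leave the pliers, jar and glass offcut alone.

Things in the scene. Friction and masses are not known exactly. Their poses are not given: they have to be found in the camera images.
- grinder: Fixed grey bench glass grinder, housing 220 (x) x 180 (y) mm; deck 88 mm, thin rim 95 mm above this origin, the centre of its underside, z up. It stands on screw-out feet: the origin is 0 to 12 mm above the bench. Four black snap studs at x = +-70, y = +-50 mm stand on its metal deck, which rides on soft rubber mounts and sinks up to 12 mm straight down when pressed (about 0.8 N per mm, then solid) and springs back.
- bit (a point): Top of the grinding bit, 19 mm across, standing upright on the grinder at x = +68, y = 0 mm, 130 mm above its origin. The plate's notch goes round it.
- plate: Loose white brittle plastic deck plate, 170 (x) x 130 (y) x 5 mm, about 220 g, flat on the bench, right side up. Origin: centre of its underside, z up. An open notch 36 mm wide, 40 mm deep in the middle of its +x edge; plate x must point along grinder x. Laid on the studs it sits loosely about 10 to 14 mm above home. A force over 60 N between plate and grinder breaks it.
- rib (a point): Middle of the top edge of the plate's upright grip rib, at the plate's centre: 50 mm long along plate x, 12 mm thick in y, rising 34 mm above the plate's top face, to 39 mm above its underside.
- stud0 (a point): Centre of the shoulder top (18 mm wide) of the snap stud at the grinder's +x +y corner, 100 mm above its origin when not pressed; the plate's underside rests here when home. Above it an 8 mm pin tapers to a 3 mm tip 18.5 mm up, with two sprung barbs (towards +-x), 15 mm across 8 mm up. To snap it takes some 8 to 18 N pressed down near it: resistance peaks, drops at the click, then turns solid.
- stud1 (a point): Centre of the shoulder top (18 mm wide) of the snap stud at the grinder's +x -y corner, 100 mm above its origin when not pressed; the plate's underside rests here when home. Above it an 8 mm pin tapers to a 3 mm tip 18.5 mm up, with two sprung barbs (towards +-x), 15 mm across 8 mm up. To snap it takes some 8 to 18 N pressed down near it: resistance peaks, drops at the click, then turns solid.
- stud2 (a point): Centre of the shoulder top (18 mm wide) of the snap stud at the grinder's -x +y corner, 100 mm above its origin when not pressed; the plate's underside rests here when home. Above it an 8 mm pin tapers to a 3 mm tip 18.5 mm up, with two sprung barbs (towards +-x), 15 mm across 8 mm up. To snap it takes some 8 to 18 N pressed down near it: resistance peaks, drops at the click, then turns solid.
- stud3 (a point): Centre of the shoulder top (18 mm wide) of the snap stud at the grinder's -x -y corner, 100 mm above its origin when not pressed; the plate's underside rests here when home. Above it an 8 mm pin tapers to a 3 mm tip 18.5 mm up, with two sprung barbs (towards +-x), 15 mm across 8 mm up. To snap it takes some 8 to 18 N pressed down near it: resistance peaks, drops at the click, then turns solid.
- hole0 (a point): Centre of the 11 mm square hole at the plate's +x +y corner (x, y = +-70, +-50 mm), at the level of the plate's underside. It belongs on stud0. Good place to press it home: the plate's top face 45 mm in x and 42 mm in y from the plate's centre, on this hole's side.
- hole1 (a point): Centre of the 11 mm square hole at the plate's +x -y corner (x, y = +-70, +-50 mm), at the level of the plate's underside. It belongs on stud1. Good place to press it home: the plate's top face 45 mm in x and 42 mm in y from the plate's centre, on this hole's side.
- hole2 (a point): Centre of the 11 mm square hole at the plate's -x +y corner (x, y = +-70, +-50 mm), at the level of the plate's underside. It belongs on stud2. Good place to press it home: the plate's top face 45 mm in x and 42 mm in y from the plate's centre, on this hole's side.
- hole3 (a point): Centre of the 11 mm square hole at the plate's -x -y corner (x, y = +-70, +-50 mm), at the level of the plate's underside. It belongs on stud3. Good place to press it home: the plate's top face 45 mm in x and 42 mm in y from the plate's centre, on this hole's side.
- pliers: Bystander: pliers lying flat, about 165 mm long, 12 mm thick; origin on the bench near their middle. Leave alone.
- jar: Bystander: closed amber glass jar 56 mm wide, 60 mm high; origin at the centre of its foot. Leave alone.
- offcut: Bystander: glass offcut 70 x 45 x 6 mm lying flat; origin at the centre of its underside. Leave alone.
There are look-alikes about, which are no part of the job. Of the things that look like the plate, the largest one is meant.

How it is judged (in metres and radians):
On the way, in this order (a step that is already met when the one before it is completed fails the run):
1. the plate sits loosely on all four stud tips, holes over studs, not yet snapped (underside 5 to 17 mm above home), and the robot has let go of it (z of hole0 in the frame of stud0 between 0.005 and 0.017 m and horizontal distance between hole0 and stud0 below 0.006 m and z of hole1 in the frame of stud1 between 0.005 and 0.017 m and horizontal distance between hole1 and stud1 below 0.006 m and z of hole2 in the frame of stud2 between 0.005 and 0.017 m and horizontal distance between hole2 and stud2 below 0.006 m and z of hole3 in the frame of stud3 between 0.005 and 0.017 m and horizontal distance between hole3 and stud3 below 0.006 m and contact force between plate and the arm below 0.1 N and contact force between plate and the fingers below 0.1 N), for 0.2 s.
2. the plate is snapped home on all four studs (z of hole0 in the frame of stud0 below 0.002 m and horizontal distance between hole0 and stud0 below 0.004 m and z of hole1 in the frame of stud1 below 0.002 m and horizontal distance between hole1 and stud1 below 0.004 m and z of hole2 in the frame of stud2 below 0.002 m and horizontal distance between hole2 and stud2 below 0.004 m and z of hole3 in the frame of stud3 below 0.002 m and horizontal distance between hole3 and stud3 below 0.004 m), for 0.2 s.
At the end, for the whole second after the job is handed in: Every one of the four plate holes lies within 4 mm sideways of its stud and within 2 mm above the stud's shoulder (snapped home); the plate is at rest and released (all of step 2 and contact force between plate and the arm below 0.1 N and contact force between plate and the fingers below 0.1 N and linear speed of plate below 0.02 m/s); the robot touches nothing.
It fails at once if plate and grinder are forced together with more than 60 N (the plate breaks) (contact force between plate and grinder above 60 N).
It fails at once if the plate is tipped by more than 0.2 rad (about 11 degrees) while on the studs (angle between plate's own z axis and vertical above 0.2 rad and contact force between plate and grinder above 0.5 N).
It fails at once if the pliers, jar or offcut is moved by more than 20 mm (distance of any of pliers, jar, offcut from where it was at the start of the episode above 0.02 m).
It also fails if it takes over 72 s, if anything falls off the work surface, if the arm or the gripper's body presses on something with over 40 N, if the wrist force passes 120 N, or if a joint passes its speed limit or range.

## Working session

There is one attempt and no reset: what is moved stays moved. The work goes in short steps, Python scripts to look and compute and a tool call to move; the robot and the scene stay as the last step left them, time stands still between calls to the robot, and variables do not carry over. Pictures are saved under pics/ and viewed, and the job is handed in when it is done.

Besides the shell and the picture viewer there is one more tool, called after "Call:" as name(argument=value, ...) on one line, values as JSON. send_rows: Moves the arm, as the interface text tells. Its arguments: {"type":"object","properties":{"targets":{"type":"array","items":{"type":"array","items":{"type":"number"}}},"squeeze":{"type":"number"}},"required":["targets"]}

```bash
ls; mkdir -p pics
cat > h.py <<'E'
import numpy as np, cv2
from workcell import bot
def snap(n,f):
    c=bot.camera(n); cv2.imwrite(f'pics/{f}.png',cv2.cvtColor(c['pixels'],cv2.COLOR_RGB2BGR)); 
    np.savez(f'pics/{f}.npz',**{k:np.array(v) for k,v in c.items()}); return c
E
python3 - <<'E'
from h import *
o=bot.get_obs();print(o)
for n in('scene','top','wrist'):
    c=snap(n,n+'0')
    print(n,c['intrinsics'],c['dist'],c.get('view',c.get('mount')))
E
```

```text
pics
{'time': 0.0, 'q': array([ 7.37405968e+01,  5.01130324e+00,  1.00331090e+01,  9.50973741e+01,
       -5.44081223e-04,  8.99988661e+01]), 'qd': array([ 0.02740306,  0.02038707,  0.07809088, -0.01821678,  0.01683762,
        0.03854208]), 'joint_efforts': array([-1.42451468e-04, -5.20386529e+01,  4.64809048e+01,  1.60941010e-02,
       -2.54491238e-05,  3.62357014e-06]), 'ee_pos': array([0.15393334, 0.52778927, 0.23056905]), 'tcp_rot': array([1.79999457e+02, 7.55683774e-02, 7.37417307e+01]), 'wrist_force': array([-0.18618651,  0.8764808 , -0.03869245]), 'torque': array([ 0.04601419,  0.06306647, -0.0392631 ]), 'opening': 0.08559041256214987}
scene [[387.81755578   0.         272.75094561]
 [  0.         387.81755578 211.99055583]
 [  0.           0.           1.        ]] [-0.09060928  0.          0.          0.          0.        ] [[-0.12908688  0.99157778  0.0104917   0.06905935]
 [ 0.82733488  0.11352589 -0.55011713 -0.42260238]
 [-0.54667501 -0.06233275 -0.83502159  1.31379458]
 [ 0.          0.          0.          1.        ]]
top [[400.07873619   0.         276.17230705]
 [  0.         400.07873619 206.95692335]
 [  0.           0.           1.        ]] [-0.059974  0.        0.        0.        0.      ] [[-0.00896169 -0.99960945  0.02646968 -0.01887257]
 [-0.99785041  0.00722117 -0.06513375  0.58542095]
 [ 0.06491717 -0.02699649 -0.99752541  1.19443247]
 [ 0.          0.          0.          1.        ]]
wrist [[321.95615188   0.         278.5661389 ]
 [  0.         321.95615188 215.11091044]
 [  0.           0.           1.        ]] [-0.01196704  0.          0.          0.          0.        ] [[ 9.99999586e-01  8.73500078e-04 -2.55526611e-04 -7.99033439e-04]
 [-7.44047305e-04  9.46338731e-01  3.23175574e-01 -8.46058851e-02]
 [ 5.24108618e-04 -3.23175250e-01  9.46338989e-01 -1.42250343e-01]
 [ 0.00000000e+00  0.00000000e+00  0.00000000e+00  1.00000000e+00]]
```

View pics/scene0.png

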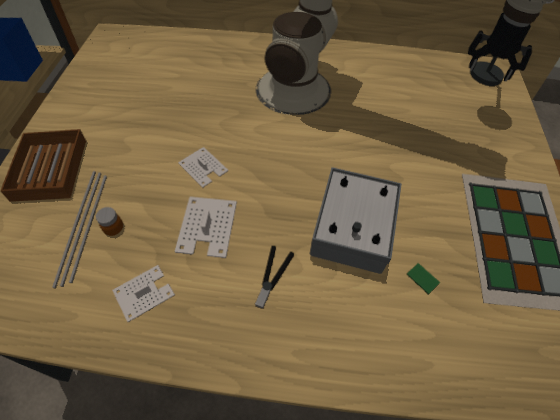

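View pics/top0.png

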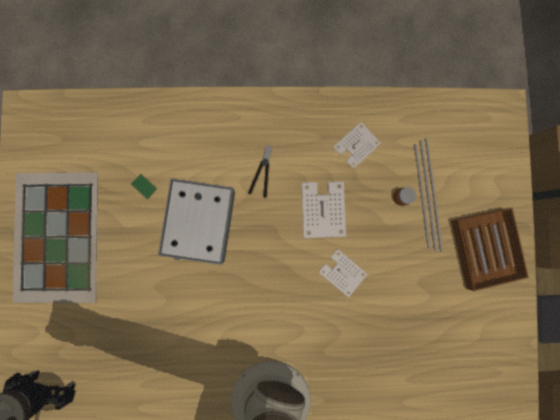

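View pics/wrist0.png

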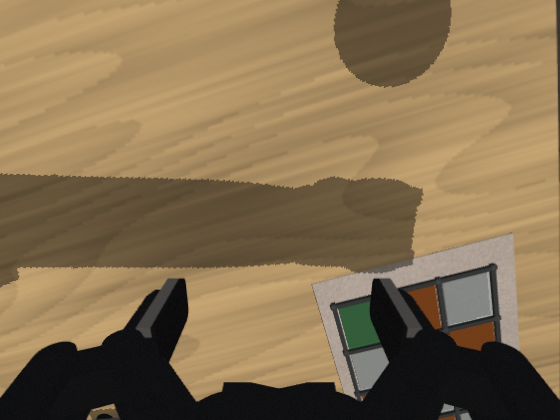

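Top view: the plate is the white rectangle at about (323,210) with its notch up (+x). The grinder is at (197,222) with the bit at (198,197), the pliers lie between them at (263,170), and the jar is at (404,196). I'll zoom in next to get features.

Run:
```python
import cv2
a=cv2.imread('pics/top0.png')
cv2.imwrite('pics/tz.png',cv2.resize(a[165:275,150:250],None,fx=6,fy=5.45,interpolation=cv2.INTER_CUBIC)[:600])
cv2.imwrite('pics/tp.png',cv2.resize(a[170:250,290:360],None,fx=7,fy=7,interpolation=cv2.INTER_CUBIC))
a=cv2.imread('pics/scene0.png')
cv2.imwrite('pics/sg.png',cv2.resize(a[160:280,300:410],None,fx=5,fy=5,interpolation=cv2.INTER_CUBIC))
cv2.imwrite('pics/sp.png',cv2.resize(a[185:265,170:245],None,fx=7,fy=7,interpolation=cv2.INTER_CUBIC))
```

```text
(no output)
```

View pics/tz.png

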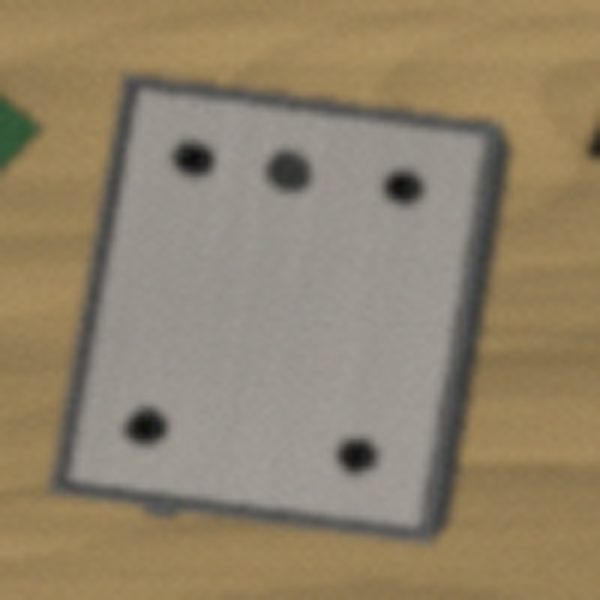

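View pics/tp.png

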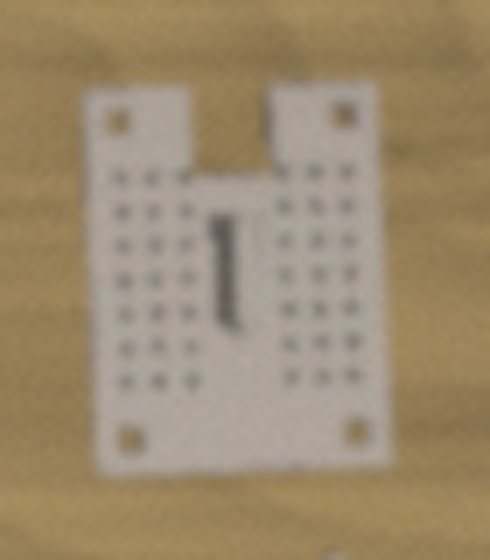

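View pics/sg.png

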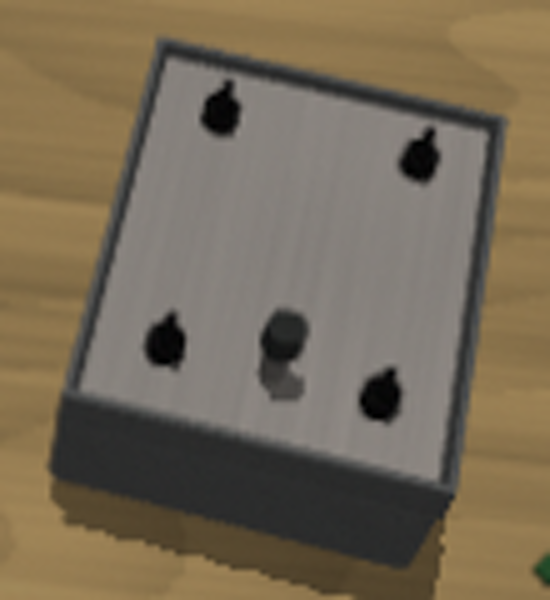

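View pics/sp.png

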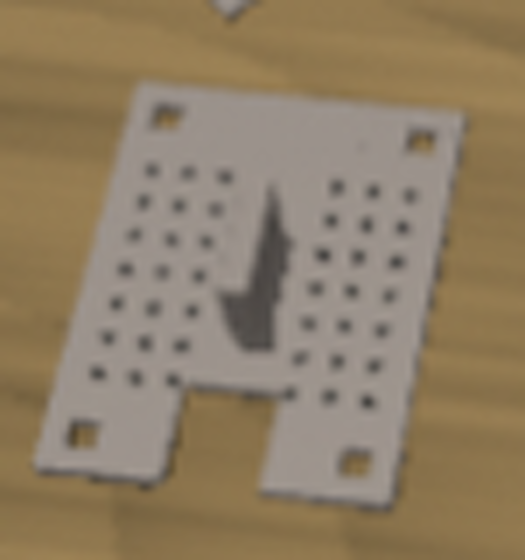

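```bash
cat >> h.py <<'E'
from scipy.spatial.transform import Rotation as Rn
def load(f): return dict(np.load(f'pics/{f}.npz'))
def pose(o):
    T=np.eye(4);T[:3,:3]=Rn.from_euler('xyz',o['tcp_rot'],degrees=True).as_matrix();T[:3,3]=o['ee_pos'];return T
def cw(c,T=None):
    return np.linalg.inv(c['view']) if 'view' in c else T@c['mount']
def rays(c,px,T=None):
    px=np.array(px,float).reshape(-1,1,2)
    u=cv2.undistortPoints(px,c['intrinsics'],c['dist']).reshape(-1,2)
    M=cw(c,T); d=np.c_[u,np.ones(len(u))]@M[:3,:3].T
    return M[:3,3],d
def onz(c,px,z,T=None):
    o,d=rays(c,px,T); return o+d*((z-o[2])/d[:,2])[:,None]
def proj(c,P,T=None):
    M=np.linalg.inv(cw(c,T)); r,_=cv2.Rodrigues(M[:3,:3])
    return cv2.projectPoints(np.array(P,float).reshape(-1,3),r,M[:3,3],c['intrinsics'],c['dist'])[0].reshape(-1,2)
def tri(obs):
    A=np.zeros((3,3));b=np.zeros(3)
    for o,d in obs:
        d=d/np.linalg.norm(d);P=np.eye(3)-np.outer(d,d);A+=P;b+=P@o
    x=np.linalg.solve(A,b); return x,[np.linalg.norm((np.eye(3)-np.outer(d,d)/(d@d))@(x-o)) for o,d in obs]
def fit(local,world):
    # yaw+xy fit
    L=np.array(local)[:,:2];W=np.array(world)[:,:2];l=L.mean(0);w=W.mean(0);a=L-l;b=W-w
    th=np.arctan2((a[:,0]*b[:,1]-a[:,1]*b[:,0]).sum(),(a*b).sum())
    R=np.array([[np.cos(th),-np.sin(th)],[np.sin(th),np.cos(th)]]);t=w-R@l
    return t,np.degrees(th),np.linalg.norm(L@R.T+t-W,axis=1)
H4=np.array([[70,50],[70,-50],[-70,50],[-70,-50]])/1000.
E
python3 - <<'E'
from h import *
t=load('top0');s=load('scene0')
hp=np.array([(118,122),(345,115),(131,440),(357,432)])/7+[290,170]-.43
hs=np.array([(84,433),(356,463),(168,117),(423,142)])/7+[170,185]-.43
# scene: +y is right
hs=hs[[1,0,3,2]]
for c,h in((t,hp),(s,hs)):
    w=onz(c,h,0.003);print(w.round(4));print(fit(H4,w))
print('studs')
gp=np.array([(193,160),(403,187),(146,427),(356,455)])/[6,5.45]+[150,165]-.4
# scene: shoulder blob with pin
gs=np.array([(380,395),(166,340),(420,160),(221,112)])/5+[300,160]-.4
bt=np.array([289,171])/[6,5.45]+[150,165]-.4; bs=np.array([289,326])/5+[300,160]-.4
for z in(.10,.106,.112):
  for c,h in((t,gp),(s,gs)):
    w=onz(c,h,z);print(z,fit(H4,w))
for i in range(4):print(tri([(lambda r:(r[0],r[1][0]))(rays(c,h[i])) for c,h in((t,gp),(s,gs))]))
print('bit',tri([(lambda r:(r[0],r[1][0]))(rays(c,h)) for c,h in((t,bt),(s,bs))]))
E
```

```text
[[ 0.6475 -0.1182  0.003 ]
 [ 0.6501 -0.2192  0.003 ]
 [ 0.5072 -0.122   0.003 ]
 [ 0.5098 -0.2219  0.003 ]]
(array([ 0.5786398 , -0.17032452]), np.float64(1.3609945919885258), array([0.00047186, 0.0006484 , 0.00024336, 0.00013395]))
[[ 0.6457 -0.1173  0.003 ]
 [ 0.6474 -0.217   0.003 ]
 [ 0.506  -0.1198  0.003 ]
 [ 0.5079 -0.22    0.003 ]]
(array([ 0.57676056, -0.16853221]), np.float64(1.0951589621708329), array([0.00014768, 0.00040109, 0.00023213, 0.00025843]))
studs
0.1 (array([0.54231653, 0.20675336]), np.float64(-8.796481113887193), array([0.00034558, 0.00027127, 0.00014681, 0.00040024]))
0.1 (array([0.54012383, 0.2075403 ]), np.float64(-9.128350762120409), array([0.00037785, 0.00069719, 0.00063136, 0.00059515]))
0.106 (array([0.54212613, 0.20570426]), np.float64(-8.796481113887198), array([0.00077818, 0.00019211, 0.00056428, 0.00081351]))
0.106 (array([0.54433918, 0.20639229]), np.float64(-9.12835076212038), array([0.00094151, 0.0013147 , 0.00115496, 0.00100294]))
0.112 (array([0.54193573, 0.20465515]), np.float64(-8.796481113887195), array([0.00122716, 0.00064809, 0.00101563, 0.00125596]))
0.112 (array([0.54855453, 0.20524428]), np.float64(-9.128350762120409), array([0.00159334, 0.00196761, 0.0017818 , 0.00160238]))
(array([0.61853104, 0.24509601, 0.10278314]), [np.float64(0.00020931267975783492), np.float64(0.00020931267975778906)])
(array([0.60360653, 0.14627088, 0.10472472]), [np.float64(0.00041762237819159456), np.float64(0.0004176223781915538)])
(array([0.48084646, 0.26703708, 0.10154285]), [np.float64(0.0006496873286089176), np.float64(0.0006496873286090597)])
(array([0.46577944, 0.16821445, 0.10284881]), [np.float64(0.00021219638333858312), np.float64(0.00021219638333859977)])
bit (array([0.60930412, 0.19545688, 0.13710145]), [np.float64(0.0015541405250768978), np.float64(0.0015541405250768135)])
```

Call:
send_rows(targets=[[0,45,-40,10,1],[0,90,-80,20,2],[0,135,-120,30,4],[0,180,-160,40,5],[0,225,-200,50,6],[0,270,-240,50,7],[0,315,-280,50,7],[0,350,-310,50,7],[0,375,-328,50,7],[0,375,-328,50,7]])

```text
time: 1.4
ee_pos: [0.5301, 0.1986, 0.2802]
tcp_rot: [-179.9, 0.0, 80.6]
wrist_force: [-0.6, 0.7, 0.6]
opening: 0.0854
```

Call:
send_rows(targets=[[0,0,0,0,0],[0,0,0,0,0]])

```text
time: 1.65
ee_pos: [0.5283, 0.2007, 0.2815]
tcp_rot: [180.0, -0.0, 80.8]
wrist_force: [-0.6, 0.2, -0.6]
opening: 0.0852
```

Run:
```python
from h import *
o=bot.get_obs();print(o['time'],o['q'].round(1),o['ee_pos'],o['tcp_rot'],o['wrist_force'])
np.save('pics/w1T.npy',pose(o))
c=snap('wrist','w1')
G=np.array([.542,.206]);a=np.radians(-8.9);R=np.array([[np.cos(a),-np.sin(a)],[np.sin(a),np.cos(a)]])
P=np.c_[H4@R.T+G,np.full(4,.105)]
print(proj(c,P,pose(o)))
```

```text
1.65 [ 20.8   8.6  19.7 101.1   0.   30. ] [0.52831545 0.20072554 0.28154958] [ 1.79988914e+02 -1.33721732e-02  8.08060655e+01] [-0.5536628   0.19508085 -0.58418552]
[[331.38095047 264.99075973]
 [240.9345017  265.34044854]
 [338.4120617  134.99291104]
 [234.83665227 135.4402098 ]]
```

View pics/w1.png

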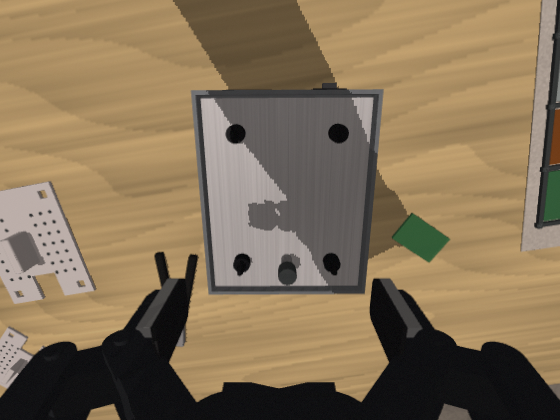

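The predicted stud pixels agree with the picture: studs at (235,133), (338,133), (242,263) and (331,263), bit at (287,272). I'll refine these from blobs.

Run:
```python
from h import *
a=cv2.imread('pics/w1.png')
b=np.hstack([cv2.resize(a[115:155,215:265],None,fx=7.5,fy=7.5,interpolation=cv2.INTER_CUBIC),cv2.resize(a[115:155,315:365],None,fx=7.5,fy=7.5,interpolation=cv2.INTER_CUBIC)])
d=np.hstack([cv2.resize(a[245:285,215:265],None,fx=7.5,fy=7.5,interpolation=cv2.INTER_CUBIC),cv2.resize(a[245:285,305:355],None,fx=7.5,fy=7.5,interpolation=cv2.INTER_CUBIC)])
cv2.imwrite('pics/studz.png',cv2.convertScaleAbs(np.vstack([b,d]),alpha=2.5))
```

```text
(no output)
```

View pics/studz.png

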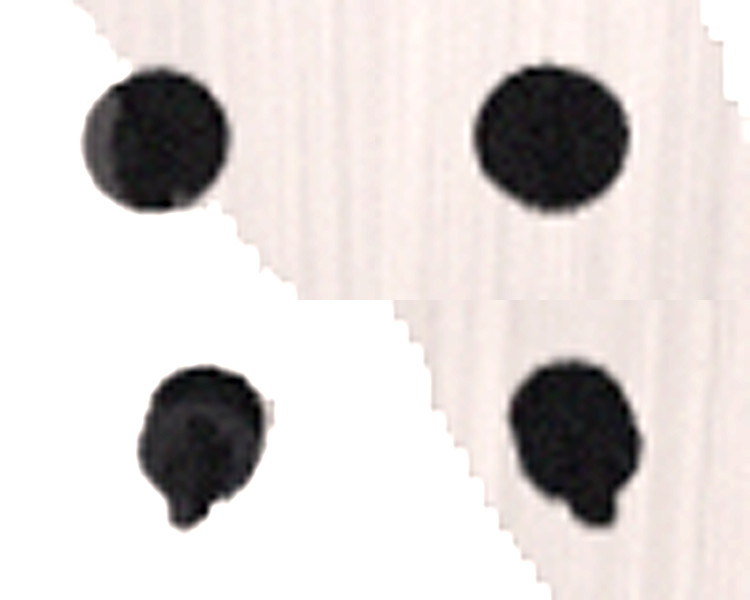

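Run:
```python
from h import *
c=load('w1');T=np.load('pics/w1T.npy');t=load('top0');s=load('scene0')
# image: stud0(+x+y)=lower right, stud1 lower left, stud2 upper right, stud3 upper left
p=np.array([[305+(576-375)/7.5,245+(436-300)/7.5],[215+203/7.5,245+(438-300)/7.5],[315+(552-375)/7.5,115+138/7.5],[215+157/7.5,115+140/7.5]])-.43
tip=np.array([[305+(600-375)/7.5,245+(520-300)/7.5],[215+187/7.5,245+(522-300)/7.5]])-.43
for z in(.1,.104,.108,.112):
    w=onz(c,p,z,T);print(z,fit(H4,w), (np.linalg.norm(w[0]-w[1])+np.linalg.norm(w[2]-w[3]))/2,(np.linalg.norm(w[0]-w[2])+np.linalg.norm(w[1]-w[3]))/2)
print('tips',onz(c,tip,.1225,T), onz(c,p[:2],.105,T))
bt=np.array([289,171])/[6,5.45]+[150,165]-.4; bs=np.array([289,326])/5+[300,160]-.4
R=lambda r:(r[0],r[1][0])
print(tri([R(rays(t,bt)),R(rays(s,bs)),R(rays(c,[287,270.5],T))]))
for z in(.13,.136,.142):print(onz(t,bt,z),onz(s,bs,z),onz(c,[287,271],z,T))
```

```text
0.1 (array([0.54113907, 0.20655083]), np.float64(-8.87891238517701), array([0.00078456, 0.00061127, 0.00057485, 0.00080998])) 0.10048787891736352 0.14130074102908885
0.104 (array([0.53994616, 0.20663809]), np.float64(-8.878912385177012), array([0.00034524, 0.00051941, 0.00055025, 0.00034522])) 0.09924646274726792 0.13955512726303196
0.108 (array([0.53875325, 0.20672534]), np.float64(-8.878912385177019), array([0.00138639, 0.00156698, 0.00160084, 0.00137205])) 0.09800504657717232 0.13780951349697507
0.112 (array([0.53756034, 0.20681259]), np.float64(-8.878912385177008), array([0.00245443, 0.00263259, 0.0026665 , 0.00243846])) 0.09676363040707672 0.13606389973091831
tips [[0.62032035 0.24507997 0.1225    ]
 [0.60467856 0.14595512 0.1225    ]] [[0.61608675 0.24485518 0.105     ]
 [0.60067936 0.14711166 0.105     ]]
(array([0.60667845, 0.19654269, 0.13034022]), [np.float64(0.0035420800238090654), np.float64(0.0022210201071055395), np.float64(0.0022933935934594356)])
[[0.60991066 0.19508135 0.13      ]] [[0.60460283 0.19836273 0.13      ]] [[0.60482295 0.19646534 0.13      ]]
[[0.60934641 0.1940673  0.136     ]] [[0.60846332 0.19724283 0.136     ]] [[0.60155024 0.19681556 0.136     ]]
[[0.60878215 0.19305324 0.142     ]] [[0.6123238  0.19612293 0.142     ]] [[0.59827753 0.19716579 0.142     ]]
```

Call:
send_rows(targets=[[0,40,5,0,0],[0,85,12,0,0],[0,85,12,0,0],[0,85,12,0,0],[0,85,12,0,0]])

```text
time: 2.33
ee_pos: [0.6131, 0.2122, 0.2826]
tcp_rot: [179.9, -0.0, 80.8]
wrist_force: [-0.2, -0.7, -0.7]
opening: 0.0852
```

Run:
```python
from h import *
o=bot.get_obs();print(o['time'],o['q'].round(1),o['ee_pos'],o['tcp_rot'])
np.save('pics/w2T.npy',pose(o))
c=snap('wrist','w2')
a=cv2.imread('pics/w2.png')
G=np.array([.5415,.2065]);t=np.radians(-8.9);R=np.array([[np.cos(t),-np.sin(t)],[np.sin(t),np.cos(t)]])
P=np.c_[H4@R.T+G,np.full(4,.103)]
p=proj(c,P,pose(o)).round().astype(int);print(p)
th=[cv2.resize(a[y-20:y+20,x-25:x+25],None,fx=7.5,fy=7.5,interpolation=cv2.INTER_CUBIC) for x,y in p]
cv2.imwrite('pics/w2z.png',cv2.convertScaleAbs(np.vstack([np.hstack(th[:2]),np.hstack(th[2:])]),alpha=2.))
```

```text
2.325 [ 19.1  21.4  35.5 104.    0.   28.3] [0.61307022 0.21219847 0.28263736] [ 1.79921559e+02 -4.32595403e-02  8.07762057e+01]
[[311 192]
 [215 192]
 [316  40]
 [204  41]]
```

View pics/w2.png

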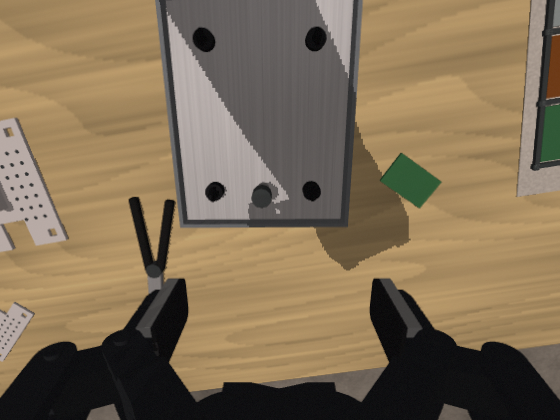

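View pics/w2z.png

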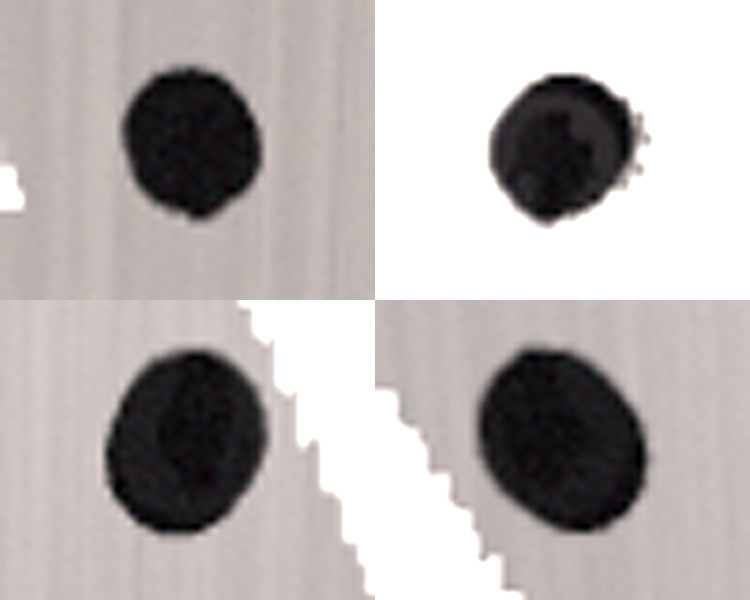

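Call:
send_rows(targets=[[0,-2,-55,0,3],[0,-4,-110,0,6],[0,-6,-165,-10,9],[0,-8,-220,-30,10.4],[0,-10,-275,-50,10.4],[0,-12,-330,-70,10.4],[0,-13,-381,-80,10.4],[0,-13,-381,-80,10.4],[0,-13,-381,-80,10.4],[0,-13,-381,-80,10.4]])

```text
time: 3.62
ee_pos: [0.6012, -0.1678, 0.2023]
tcp_rot: [179.9, 0.0, 91.2]
wrist_force: [0.9, 0.0, -0.3]
opening: 0.0854
```

Run:
```python
from h import *
o=bot.get_obs();print(o['time'],o['q'].round(1),o['ee_pos'],o['tcp_rot'],o['wrist_force'],o['qd'].round(2))
np.save('pics/w3T.npy',pose(o))
c=snap('wrist','w3')
G=np.array([.578,-.1695]);t=np.radians(1.2);R=np.array([[np.cos(t),-np.sin(t)],[np.sin(t),np.cos(t)]])
P=np.c_[H4@R.T+G,np.full(4,.003)]
p=proj(c,P,pose(o)).round().astype(int);print(p)
```

```text
3.625 [-15.6  14.8  18.1  93.2   0.  -16.8] [ 0.60115124 -0.16777784  0.20226615] [1.79923089e+02 1.35714922e-02 9.12234638e+01] [ 0.93372042  0.02600212 -0.27774568] [ 0.25  0.34  0.11 -0.03 -0.07 -0.09]
[[322 227]
 [234 227]
 [328  96]
 [228  96]]
```

View pics/w3.png

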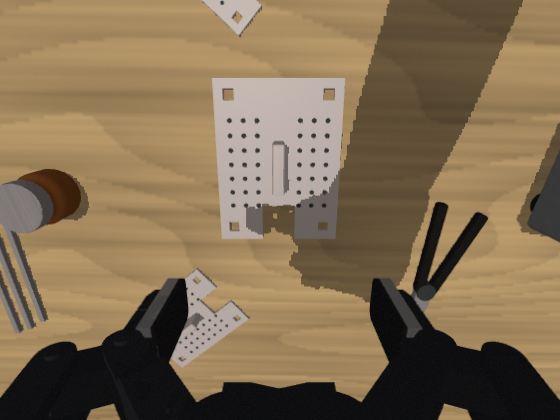

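The plate holes are at (229,94), (329,94), (235,226) and (323,226), and the rib is at about (280,168). I'll refine them next.

Run:
```python
from h import *
c=load('w3');T=np.load('pics/w3T.npy')
a=cv2.imread('pics/w3.png').astype(int)
g=(a[...,2]-a[...,0])  # wood is warm
pts=[]
for x,y in[(323,226),(235,226),(329,94),(229,94)]:
    w=g[y-7:y+8,x-7:x+8].astype(float); m=(w>w.min()+.5*(w.max()-w.min()))
    n,l,st,ce=cv2.connectedComponentsWithStats(m.astype(np.uint8))
    i=1+np.argmax(st[1:,4]);pts.append((ce[i][0]+x-7,ce[i][1]+y-7));print(pts[-1],st[i])
for z in(.001,.003,.005):
    print(z,fit(H4,onz(c,pts,z,T)))
ri=cv2.resize(cv2.imread('pics/w3.png')[130:205,245:315],None,fx=8,fy=8,interpolation=cv2.INTER_CUBIC);cv2.imwrite('pics/rib.png',ri)
t,yaw,_=fit(H4,onz(c,pts,.003,T));y=np.radians(yaw);R=np.array([[np.cos(y),-np.sin(y)],[np.sin(y),np.cos(y)]])
L=np.array([[25,6],[25,-6],[-25,6],[-25,-6]])/1e3
print((proj(c,np.c_[L@R.T+t,np.full(4,.039)],T)-[245,130]+.43)*8)
```

```text
(np.float64(322.1212121212121), np.float64(225.28787878787878)) [ 2  3  9  8 66]
(np.float64(235.0), np.float64(225.5)) [ 4  3  7  8 56]
(np.float64(328.5833333333333), np.float64(94.07407407407408)) [  2   2  10  11 108]
(np.float64(228.41666666666666), np.float64(94.08333333333333)) [  2   2  10  11 108]
0.001 (array([ 0.57610568, -0.16890553]), np.float64(1.3094005309684769), array([0.00036778, 0.00043712, 0.00022313, 0.00025934]))
0.003 (array([ 0.57575681, -0.16891136]), np.float64(1.3094005309684649), array([0.00071154, 0.00059845, 0.00027972, 0.00026253]))
0.005 (array([ 0.57540794, -0.16891718]), np.float64(1.3094005309684635), array([0.00117384, 0.001014  , 0.00078186, 0.00075862]))
[[320.37380562 529.21524492]
 [222.669009   529.2653726 ]
 [322.63738624 115.22529642]
 [219.70964896 115.29491516]]
```

View pics/rib.png

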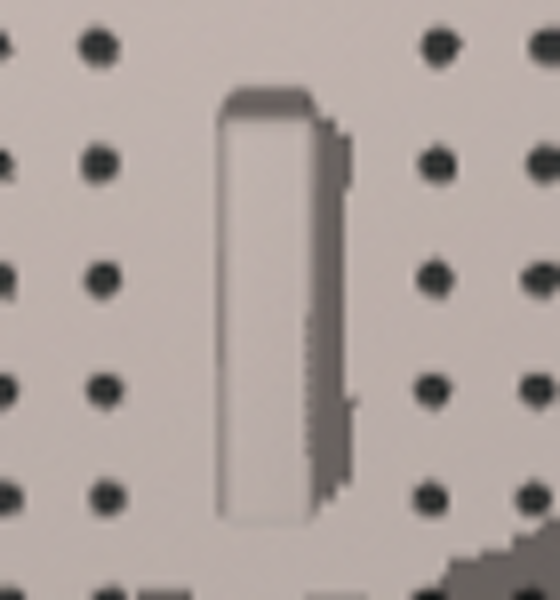

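Call:
send_rows(targets=[[0,-12,-1,-40,0],[0,-25,-1,-90,0],[0,-25,-1,-140,0],[0,-25,-1,-175,0],[0,-25,-1,-190,0],[0,-25,-1,-190,0],[0,-25,-1,-190,0]])

```text
time: 4.55
ee_pos: [0.5772, -0.1701, 0.0132]
tcp_rot: [179.9, 0.0, 91.2]
wrist_force: [0.3, -0.6, 0.1]
opening: 0.0849
```

Call:
send_rows(targets=[[1,0,0,0,0],[1,0,0,0,0],[1,0,0,0,0],[1,0,0,0,0],[1,0,0,0,0],[1,0,0,0,0],[1,0,0,0,0],[1,0,0,0,0]], squeeze=60)

```text
time: 5.55
ee_pos: [0.5761, -0.17, 0.0115]
tcp_rot: [180.0, 0.0, 91.1]
wrist_force: [-0.4, 0.7, 6.1]
opening: 0.0113
```

Call:
send_rows(targets=[[1,0,0,5,0],[1,0,0,30,0],[1,0,0,80,0],[1,0,0,130,0],[1,0,0,180,0],[1,0,0,190,0],[1,0,0,190,0],[1,0,0,190,0]])

```text
time: 6.55
ee_pos: [0.5754, -0.1698, 0.1991]
tcp_rot: [-179.8, -0.1, 91.1]
wrist_force: [0.4, 0.5, -2.2]
opening: 0.011
```

Run:
```python
from h import *
o=bot.get_obs();print(o['time'],o['q'].round(1),o['ee_pos'],o['tcp_rot'],o['wrist_force'],o['opening'],o['torque'])
np.save('pics/w4T.npy',pose(o))
snap('wrist','w4');snap('scene','s4')
```

```text
6.55 [-16.4  11.6  13.9  92.5  -0.  -17.6] [ 0.5753887  -0.16981711  0.19905729] [-1.79825276e+02 -5.36752208e-02  9.11428261e+01] [ 0.42839441  0.49778902 -2.16391166] 0.010975211382056009 [-0.04636106 -0.02642371  0.01709881]
```

View pics/w4.png

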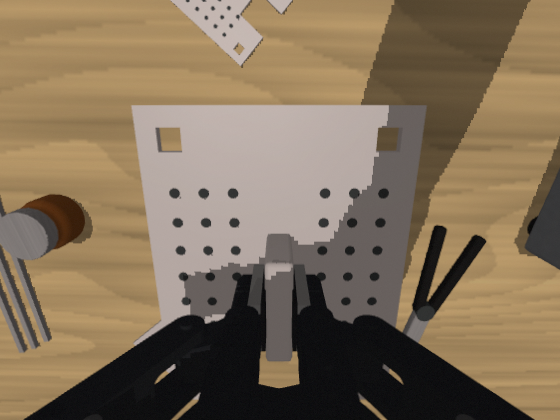

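View pics/s4.png

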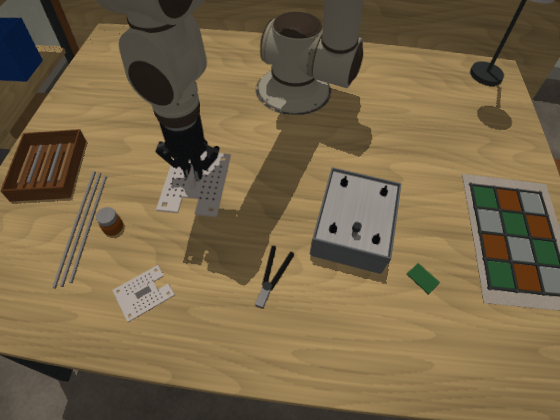

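Run:
```python
from h import *
c=load('w4');T=np.load('pics/w4T.npy')
a=cv2.imread('pics/w4.png')
cv2.imwrite('pics/w4z.png',np.hstack([cv2.resize(a[120:160,370:410],None,fx=9,fy=9,interpolation=cv2.INTER_CUBIC),cv2.resize(a[120:160,150:190],None,fx=9,fy=9,interpolation=cv2.INTER_CUBIC)]))
pts=[(388,139),(169.5,139.5)]
zt=T[2,3]-.0115+.005
for dz in(-.003,0,.003):
    w=onz(c,pts,zt+dz,T); d=w[0]-w[1]; print(w,np.linalg.norm(d))
    # d is plate +y
    u=d[:2]/np.linalg.norm(d[:2]); x=np.array([u[1],-u[0]]); ctr=w.mean(0)[:2]+.070*x
    print('yaw',np.degrees(np.arctan2(x[1],x[0])),ctr, ctr-T[:2,3])
# dots: rows of plate, columns outward
```

```text
[[ 0.50423678 -0.12103936  0.18955729]
 [ 0.50655061 -0.22206487  0.18955729]] 0.10105200363140933
yaw 1.3120385254245686 [ 0.57537534 -0.1699493 ] [-1.33610696e-05 -1.32185822e-04]
[[ 0.50397689 -0.1220448   0.19255729]
 [ 0.50624505 -0.22107644  0.19255729]] 0.09905761299627612
yaw 1.3120385254246252 [ 0.57509262 -0.16995781] [-0.00029608 -0.00014069]
[[ 0.503717   -0.12305024  0.19555729]
 [ 0.5059395  -0.22008802  0.19555729]] 0.0970632223611429
yaw 1.3120385254246183 [ 0.5748099  -0.16996631] [-0.00057881 -0.0001492 ]
```

View pics/w4z.png

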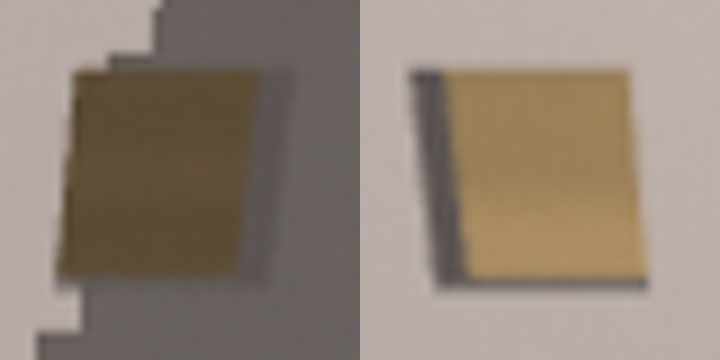

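Call:
send_rows(targets=[[1,-4,45,0,-1],[1,-8,90,0,-3],[1,-12,135,0,-5],[1,-16,180,0,-7],[1,-20,225,0,-8.5],[1,-24,270,0,-10.2],[1,-28,315,0,-10.2],[1,-32,350,0,-10.2],[1,-34.5,376.5,0,-10.2],[1,-34.5,376.5,0,-10.2]])

```text
time: 7.9
ee_pos: [0.5408, 0.2079, 0.2001]
tcp_rot: [-179.9, 0.0, 81.1]
wrist_force: [0.8, -0.9, -1.4]
opening: 0.0111
```

Call:
send_rows(targets=[[1,0,0,-15,0],[1,0,0,-32,0],[1,0,0,-32,0],[1,0,0,-32,0]])

```text
time: 8.4
ee_pos: [0.5415, 0.206, 0.1693]
tcp_rot: [-180.0, 0.0, 80.9]
wrist_force: [0.8, -0.2, -1.7]
opening: 0.0111
```

Run:
```python
from h import *
o=bot.get_obs();print(o['time'],o['q'].round(1),o['ee_pos'],o['tcp_rot'],o['wrist_force'],o['opening'],o['qd'].round(2))
np.save('pics/w5T.npy',pose(o))
snap('wrist','w5');snap('scene','s5');snap('top','t5')
```

```text
8.4 [20.8  8.2  6.7 88.5 -0.  29.9] [0.54151611 0.20601857 0.1692782 ] [-1.79992668e+02  6.18146987e-03  8.09030272e+01] [ 0.77706749 -0.17956709 -1.6628605 ] 0.011103029747414292 [ 0.21 -0.19  0.88  0.09 -0.1   0.09]
```

View pics/w5.png

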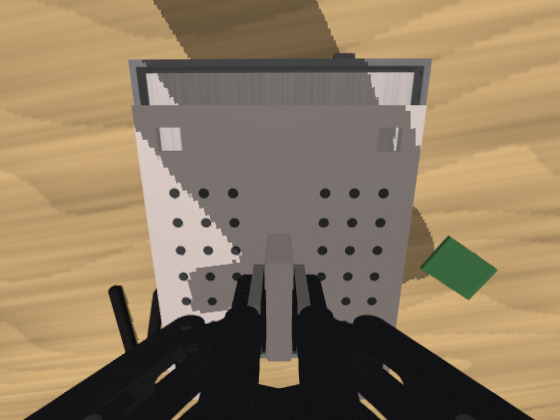

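View pics/s5.png

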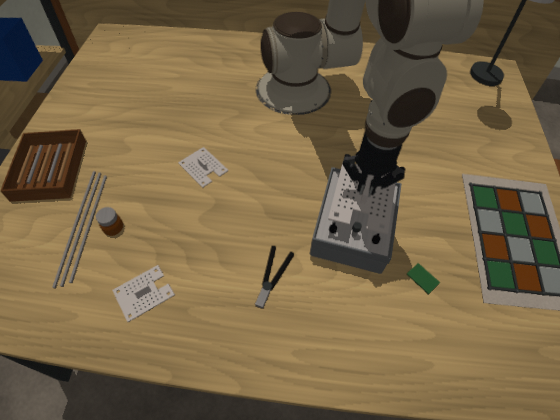

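View pics/t5.png

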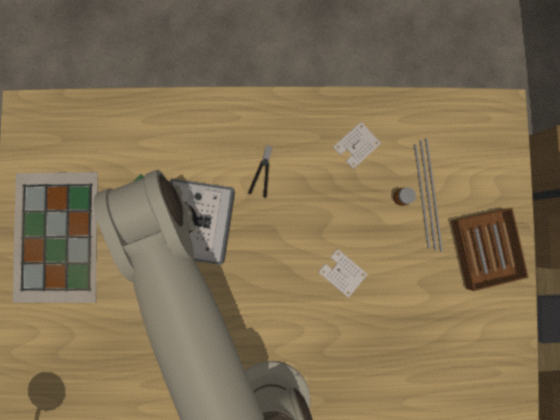

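Call:
send_rows(targets=[[1,0,0,-14,0],[1,0,0,-28,0],[1,0,0,-28,0],[1,0,0,-28,0],[1,0,0,-28,0]])

```text
time: 9.18
ee_pos: [0.5417, 0.2066, 0.1418]
tcp_rot: [180.0, -0.0, 80.9]
wrist_force: [0.2, 0.7, -2.3]
opening: 0.011
```

Run:
```python
from h import *
o=bot.get_obs();print(o['time'],o['ee_pos'],o['tcp_rot'],o['wrist_force'],o['opening'])
np.save('pics/w6T.npy',pose(o))
snap('wrist','w6');snap('scene','s6')
a=cv2.imread('pics/w6.png')
z=np.hstack([cv2.resize(a[120:160,370:410],None,fx=9,fy=9,interpolation=cv2.INTER_CUBIC),cv2.resize(a[120:160,150:190],None,fx=9,fy=9,interpolation=cv2.INTER_CUBIC)])
cv2.imwrite('pics/w6z.png',cv2.convertScaleAbs(z,alpha=1.6))
a=cv2.imread('pics/s6.png')
cv2.imwrite('pics/s6z.png',cv2.resize(a[160:280,300:410],None,fx=5,fy=5,interpolation=cv2.INTER_CUBIC))
```

```text
9.175 [0.54173523 0.20659201 0.14179648] [ 1.79958435e+02 -2.26731822e-02  8.09407214e+01] [ 0.2223409   0.66358242 -2.31861303] 0.01096570141816294
```

View pics/w6z.png

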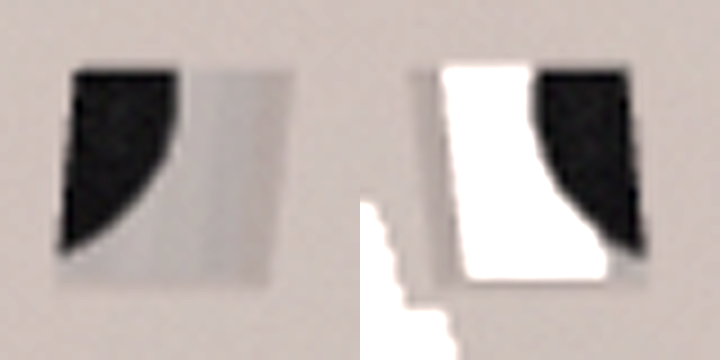

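View pics/s6z.png

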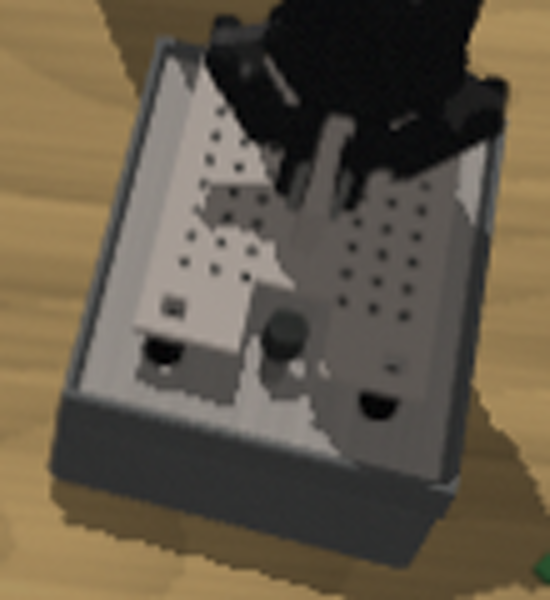

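Run:
```python
from h import *
c=load('w6');T=np.load('pics/w6T.npy')
a=cv2.imread('pics/w6z.png')
t=np.radians(-8.93);R=np.array([[np.cos(t),-np.sin(t)],[np.sin(t),np.cos(t)]])
th=np.linspace(0,2*np.pi,120)
for G,col in(((.5405,.2065),(0,0,255)),((.5417,.2065),(0,160,0))):
  for i,(ox,sh) in((2,(370,0)),(3,(150,360))):
    s=R@H4[i]+G
    for z in(.103,):
      P=np.c_[s[0]+.009*np.cos(th),s[1]+.009*np.sin(th),np.full(120,z)]
      p=((proj(c,P,T)-[ox,120]+.5)*9+[sh,0]).astype(int)
      for q in p:
        if sh<=q[0]<sh+360: cv2.circle(a,tuple(q.tolist()),2,col,-1)
cv2.imwrite('pics/w6o.png',a)
```

```text
(no output)
```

View pics/w6o.png

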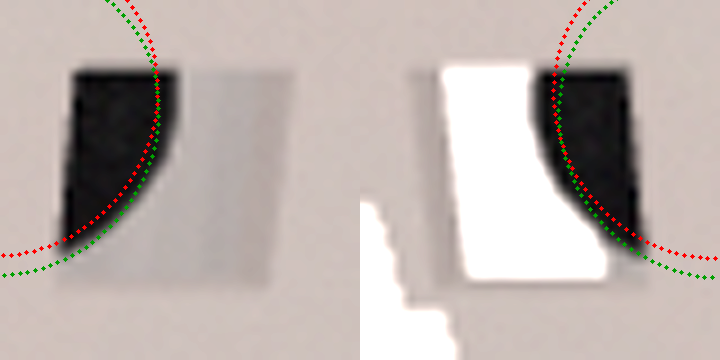

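Call:
send_rows(targets=[[1,-0.8,0,-3,0],[1,-0.8,0,-6,0],[1,-0.8,0,-8,0],[1,-0.8,0,-8,0],[1,-0.8,0,-8,0]])

```text
time: 9.9
ee_pos: [0.5407, 0.2065, 0.1333]
tcp_rot: [180.0, -0.0, 80.9]
wrist_force: [0.7, 0.5, -2.2]
opening: 0.0108
```

Call:
send_rows(targets=[[1,0,0,-2,0],[1,0,0,-2,0],[1,0,0,-2,0]])

```text
time: 10.28
ee_pos: [0.5406, 0.2065, 0.1312]
tcp_rot: [-180.0, -0.0, 80.9]
wrist_force: [-0.9, 0.4, -2.0]
opening: 0.0109
```

Call:
send_rows(targets=[[1,0,0,-2,0],[1,0,0,-2,0],[1,0,0,-2,0]])

```text
time: 10.65
ee_pos: [0.5407, 0.2065, 0.1295]
tcp_rot: [180.0, -0.0, 80.9]
wrist_force: [-1.5, 0.5, 0.8]
opening: 0.0107
```

Run:
```python
from h import *
o=bot.get_obs();print(o['time'],o['ee_pos'],o['tcp_rot'],o['wrist_force'],o['torque'])
snap('wrist','w7');snap('scene','s7')
a=cv2.imread('pics/w7.png')
z=np.hstack([cv2.resize(a[120:160,370:410],None,fx=9,fy=9,interpolation=cv2.INTER_CUBIC),cv2.resize(a[120:160,150:190],None,fx=9,fy=9,interpolation=cv2.INTER_CUBIC)])
a=cv2.imread('pics/s7.png')
z2=cv2.resize(a[215:260,310:400],None,fx=8,fy=8,interpolation=cv2.INTER_CUBIC)[:230]
cv2.imwrite('pics/w7z.png',cv2.convertScaleAbs(np.vstack([z,z2]),alpha=1.6))
```

```text
10.65 [0.54068349 0.20653173 0.12948106] [ 1.79992426e+02 -7.84402380e-03  8.09429268e+01] [-1.53044952  0.46427678  0.81473429] [0.0685331  0.46338068 0.08007544]
```

View pics/w7z.png

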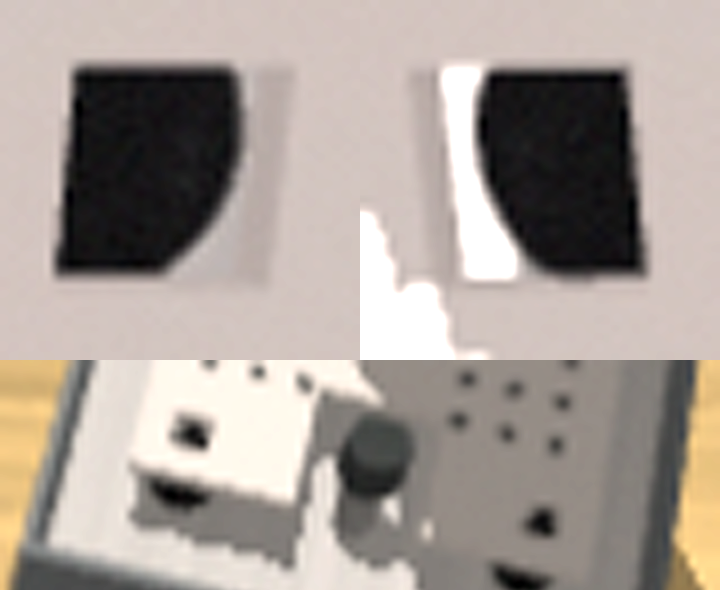

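Call:
send_rows(targets=[[1,-1,0,0,0],[1,-1,0,0,0],[1,-1,0,0,0]])

```text
time: 11.12
ee_pos: [0.5402, 0.2066, 0.1295]
tcp_rot: [179.9, -0.0, 80.9]
wrist_force: [3.1, 0.7, 0.4]
opening: 0.0111
```

Run:
```python
from h import *
o=bot.get_obs();print(o['time'],o['ee_pos'],o['tcp_rot'],o['wrist_force'],o['torque'])
```

```text
11.125 [0.54019156 0.20655371 0.12952187] [ 1.79936994e+02 -2.20045473e-02  8.09317174e+01] [3.06809655 0.69444229 0.35709835] [ 0.11907453 -0.61483676  0.02732334]
```

Call:
send_rows(targets=[[1,0.65,0,0,0],[1,0.65,0,0,0],[1,0.65,0,0,0]])

```text
time: 11.5
ee_pos: [0.5403, 0.2065, 0.1292]
tcp_rot: [-180.0, 0.0, 80.9]
wrist_force: [1.2, 1.3, 0.6]
opening: 0.0109
```

Call:
send_rows(targets=[[0.7,0,0,0,0],[0.6,0,0,0,0],[0.4,0,0,0,0],[0.4,0,0,0,0],[0.4,0,0,0,0],[0.4,0,0,0,0]])

```text
time: 12.25
ee_pos: [0.5403, 0.2065, 0.1293]
tcp_rot: [-180.0, 0.0, 80.9]
wrist_force: [-0.9, 0.0, 0.5]
opening: 0.0513
```

Call:
send_rows(targets=[[0.4,0,0,10,0],[0.4,0,0,30,0],[0.4,0,0,60,0],[0.4,0,0,100,0],[0.4,0,0,120,0],[0.4,0,0,120,0],[0.4,0,0,120,0]])

```text
time: 13.12
ee_pos: [0.5402, 0.2064, 0.2484]
tcp_rot: [-180.0, 0.0, 80.9]
wrist_force: [-0.1, -0.2, -0.2]
opening: 0.051
```

Run:
```python
from h import *
o=bot.get_obs();print(o['time'],o['ee_pos'],o['tcp_rot'],o['wrist_force'],o['opening'])
np.save('pics/w8T.npy',pose(o))
snap('wrist','w8');snap('scene','s8')
a=cv2.imread('pics/s8.png')
cv2.imwrite('pics/s8z.png',cv2.resize(a[160:280,300:410],None,fx=5,fy=5,interpolation=cv2.INTER_CUBIC))
```

```text
13.125 [0.5402079  0.20644046 0.24842101] [-1.79951871e+02  2.84315937e-02  8.09400338e+01] [-0.07597729 -0.19523871 -0.19784732] 0.05101078981323067
```

View pics/w8.png

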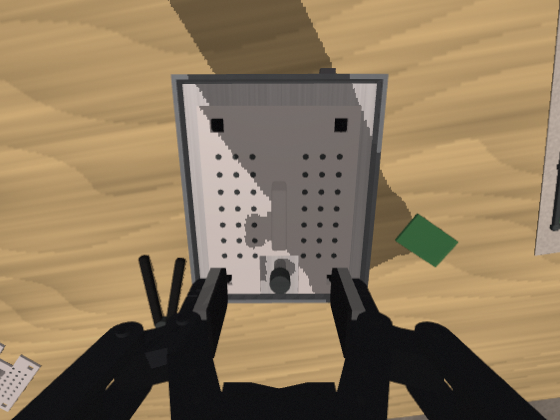

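View pics/s8z.png

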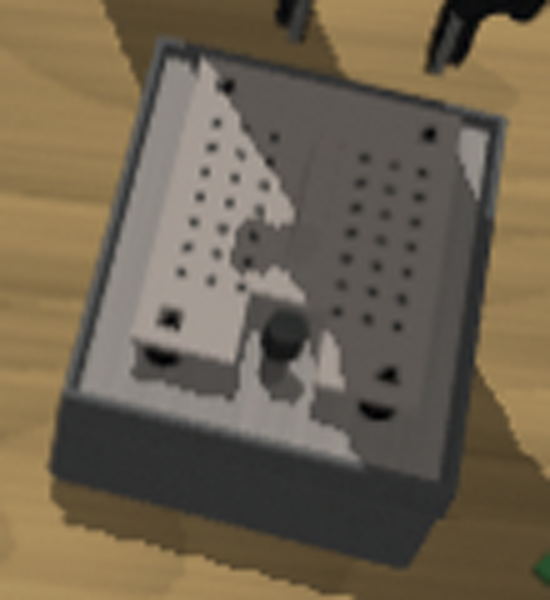

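Call:
send_rows(targets=[[1,20,14,-20,0],[1,51,34.5,-50,0],[1,51,34.5,-80,0],[1,51,34.5,-105,0],[1,51,34.5,-115,0],[1,51,34.5,-118,0],[1,51,34.5,-118,0],[1,51,34.5,-118,0]], squeeze=60)

```text
time: 14.22
ee_pos: [0.5917, 0.2411, 0.1324]
tcp_rot: [179.9, -0.0, 80.9]
wrist_force: [-0.6, 0.6, 0.2]
opening: -0.0002
```

Call:
send_rows(targets=[[1,0,0,-2,0],[1,0,0,-4,0],[1,0,0,-6,0],[1,0,0,-8,0],[1,0,0,-8,0]])

```text
time: 14.85
ee_pos: [0.5913, 0.241, 0.1231]
tcp_rot: [-180.0, 0.0, 80.9]
wrist_force: [-0.5, 0.3, 0.4]
opening: 0.0002
```

Call:
send_rows(targets=[[1,0,0,-1,0],[1,0,0,-2,0],[1,0,0,-3,0],[1,0,0,-4,0]])

```text
time: 15.35
ee_pos: [0.5914, 0.241, 0.1195]
tcp_rot: [180.0, -0.0, 80.9]
wrist_force: [-0.6, -0.3, 3.7]
opening: 0.0002
```

Call:
send_rows(targets=[[1,0,0,-1,0],[1,0,0,-2,0],[1,0,0,-3,0],[1,0,0,-4,0]])

```text
time: 15.85
ee_pos: [0.5915, 0.2411, 0.1156]
tcp_rot: [180.0, -0.0, 80.9]
wrist_force: [-1.3, 0.3, 6.5]
opening: 0.0
```

Call:
send_rows(targets=[[1,0,0,-1,0],[1,0,0,-2,0],[1,0,0,-3,0]])

```text
time: 16.23
ee_pos: [0.5915, 0.2411, 0.113]
tcp_rot: [180.0, -0.0, 80.9]
wrist_force: [-2.0, 0.1, 7.3]
opening: 0.0001
```

Call:
send_rows(targets=[[1,0,0,-1,0],[1,0,0,-2,0]])

```text
time: 16.48
ee_pos: [0.5916, 0.2411, 0.1111]
tcp_rot: [179.9, -0.0, 80.9]
wrist_force: [-1.4, -0.5, 8.9]
opening: -0.0002
```

Call:
send_rows(targets=[[1,0,0,-1,0],[1,0,0,-1,0]])

```text
time: 16.73
ee_pos: [0.5916, 0.2412, 0.1102]
tcp_rot: [179.9, -0.0, 80.9]
wrist_force: [-2.0, -0.2, 9.6]
opening: -0.0001
```

Call:
send_rows(targets=[[1,0,0,-1,0],[1,0,0,-1,0]])

```text
time: 16.98
ee_pos: [0.5916, 0.2412, 0.1089]
tcp_rot: [179.9, -0.0, 80.9]
wrist_force: [0.0, 0.1, 5.7]
opening: -0.0003
```

Call:
send_rows(targets=[[1,0,0,-1,0],[1,0,0,-1,0]])

```text
time: 17.23
ee_pos: [0.5917, 0.2412, 0.1079]
tcp_rot: [179.9, -0.0, 80.9]
wrist_force: [-1.5, 0.2, 7.4]
opening: -0.0001
```

The force dropped from 9.6 to 5.7 N, which is a click. I'll keep going to confirm it turns solid.

Call:
send_rows(targets=[[1,0,0,-1,0],[1,0,0,-2,0],[1,0,0,-3,0]])

```text
time: 17.6
ee_pos: [0.5917, 0.2412, 0.1052]
tcp_rot: [179.9, -0.1, 80.9]
wrist_force: [-0.6, -0.1, 9.0]
opening: 0.0
```

Call:
send_rows(targets=[[1,0,0,-1,0],[1,0,0,-2,0],[1,0,0,-3,0]])

```text
time: 17.98
ee_pos: [0.5918, 0.2413, 0.104]
tcp_rot: [179.9, -0.1, 80.9]
wrist_force: [-6.6, -1.9, 23.3]
opening: -0.0001
```

Call:
send_rows(targets=[[1,0,0,-1,0],[1,0,0,-2,0]])

```text
time: 18.23
ee_pos: [0.5917, 0.2413, 0.102]
tcp_rot: [179.9, -0.1, 80.9]
wrist_force: [-6.3, -1.8, 25.3]
opening: 0.0
```

Call:
send_rows(targets=[[1,0,0,5,0],[1,0,0,25,0],[1,0,0,60,0],[1,-3,-20,70,0],[1,-8,-60,70,0],[1,-13,-83,70,0],[1,-13,-83,50,0],[1,-13,-83,30,0],[1,-13,-83,25,0],[1,-13,-83,25,0]])

```text
time: 19.48
ee_pos: [0.5781, 0.1577, 0.1241]
tcp_rot: [-180.0, 0.0, 80.9]
wrist_force: [-0.2, 0.3, 0.8]
opening: -0.0001
```

Run:
```python
from h import *
o=bot.get_obs();print(o['time'],o['ee_pos'],o['tcp_rot'],o['wrist_force'],o['opening'])
snap('scene','s9')
a=cv2.imread('pics/s9.png')
cv2.imwrite('pics/s9z.png',cv2.resize(a[160:280,300:410],None,fx=5,fy=5,interpolation=cv2.INTER_CUBIC))
```

```text
19.475 [0.57807759 0.15774157 0.124062  ] [-1.79958727e+02  1.48883254e-02  8.09276322e+01] [-0.16021433  0.2965597   0.84313704] -5.5640786204817486e-05
```

View pics/s9z.png

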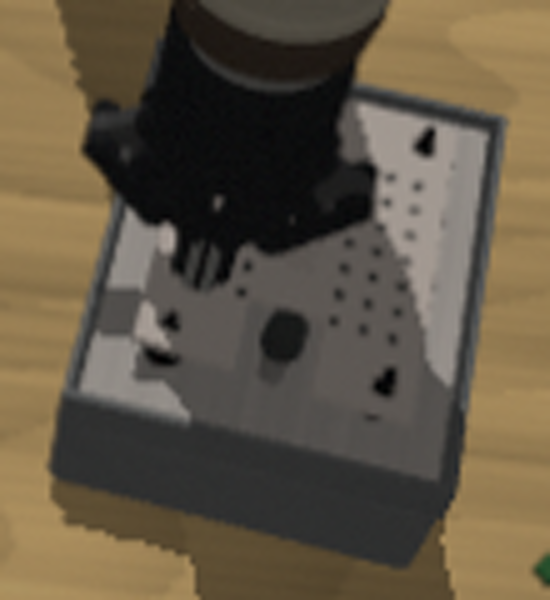

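Stud0 is down, and stud2 at the upper right also shows much of its pin. Stud1 at (165,330) is still up, so I'll press it.

Call:
send_rows(targets=[[1,0,0,-1,0],[1,0,0,-2,0],[1,0,0,-3,0],[1,0,0,-4,0],[1,0,0,-5,0],[1,0,0,-6,0]])

```text
time: 20.27
ee_pos: [0.5786, 0.1581, 0.1186]
tcp_rot: [180.0, -0.0, 80.9]
wrist_force: [1.2, 0.5, 3.4]
opening: 0.0
```

Call:
send_rows(targets=[[1,0,0,-1,0],[1,0,0,-2,0],[1,0,0,-3,0],[1,0,0,-4,0]])

```text
time: 20.78
ee_pos: [0.5786, 0.158, 0.1147]
tcp_rot: [180.0, -0.0, 80.9]
wrist_force: [0.5, -0.3, 6.6]
opening: -0.0
```

Call:
send_rows(targets=[[1,0,0,-1,0],[1,0,0,-2,0]])

```text
time: 21.02
ee_pos: [0.5786, 0.1581, 0.1129]
tcp_rot: [179.9, -0.0, 80.9]
wrist_force: [-0.3, -0.3, 6.7]
opening: 0.0001
```

Call:
send_rows(targets=[[1,0,0,-1,0],[1,0,0,-2,0]])

```text
time: 21.28
ee_pos: [0.5786, 0.158, 0.1111]
tcp_rot: [179.9, -0.0, 80.9]
wrist_force: [-0.5, -0.5, 8.8]
opening: 0.0003
```

Call:
send_rows(targets=[[1,0,0,-1,0],[1,0,0,-2,0]])

```text
time: 21.52
ee_pos: [0.5786, 0.1579, 0.1093]
tcp_rot: [179.9, -0.0, 80.9]
wrist_force: [-0.6, -1.2, 11.4]
opening: 0.0001
```

Call:
send_rows(targets=[[1,0,0,-1,0],[1,0,0,-1,0]])

```text
time: 21.78
ee_pos: [0.5786, 0.1578, 0.1082]
tcp_rot: [179.9, 0.0, 80.9]
wrist_force: [0.7, -2.3, 6.9]
opening: -0.0
```

Call:
send_rows(targets=[[1,0,0,-1,0],[1,0,0,-1,0]])

```text
time: 22.02
ee_pos: [0.5784, 0.1577, 0.1063]
tcp_rot: [180.0, 0.0, 80.9]
wrist_force: [0.9, -1.7, 5.6]
opening: -0.0
```

Call:
send_rows(targets=[[1,0,0,-1,0],[1,0,0,-1,0]])

```text
time: 22.28
ee_pos: [0.5784, 0.1578, 0.1054]
tcp_rot: [180.0, 0.0, 80.9]
wrist_force: [0.9, -1.3, 5.7]
opening: -0.0002
```

Call:
send_rows(targets=[[1,0,0,-1,0],[1,0,0,-1,0]])

```text
time: 22.52
ee_pos: [0.5784, 0.1578, 0.1045]
tcp_rot: [180.0, 0.0, 80.9]
wrist_force: [0.3, -1.7, 6.5]
opening: -0.0001
```

Stud1 has clicked (11.4 → 5.6 N). I'll press on until it turns solid.

Call:
send_rows(targets=[[1,0,0,-1,0],[1,0,0,-2,0],[1,0,0,-3,0]])

```text
time: 22.9
ee_pos: [0.5785, 0.1578, 0.1018]
tcp_rot: [180.0, 0.0, 80.9]
wrist_force: [-0.3, -1.8, 9.1]
opening: -0.0006
```

Call:
send_rows(targets=[[1,0,0,-1,0],[1,0,0,-2,0]])

```text
time: 23.15
ee_pos: [0.5785, 0.1578, 0.1006]
tcp_rot: [179.9, -0.0, 80.9]
wrist_force: [-3.0, -3.5, 17.1]
opening: -0.0
```

Call:
send_rows(targets=[[1,0,0,-1,0],[1,0,0,-2,0]])

```text
time: 23.4
ee_pos: [0.5786, 0.1578, 0.1004]
tcp_rot: [179.9, -0.0, 80.9]
wrist_force: [-9.0, -4.0, 28.8]
opening: 0.0
```

Call:
send_rows(targets=[[1,0,0,5,0],[1,0,0,25,0],[1,0,0,60,0],[1,-30,5,72,0],[1,-65,10,72,0],[1,-89,14,72,0],[1,-89,14,55,0],[1,-89,14,35,0],[1,-89,14,29,0],[1,-89,14,29,0]])

```text
time: 24.65
ee_pos: [0.4893, 0.1718, 0.1254]
tcp_rot: [-179.9, 0.0, 80.9]
wrist_force: [0.9, 0.7, -0.3]
opening: 0.0002
```

Run:
```python
from h import *
o=bot.get_obs();print(o['time'],o['ee_pos'],o['tcp_rot'],o['wrist_force'],o['opening'])
snap('scene','s10')
a=cv2.imread('pics/s10.png')
cv2.imwrite('pics/s10z.png',cv2.resize(a[160:280,300:410],None,fx=5,fy=5,interpolation=cv2.INTER_CUBIC))
```

```text
24.65 [0.48925809 0.17178102 0.12543356] [-1.79914805e+02  4.36545705e-02  8.09281513e+01] [ 0.94175014  0.67165348 -0.33520697] 0.00022330829222905657
```

View pics/s10z.png

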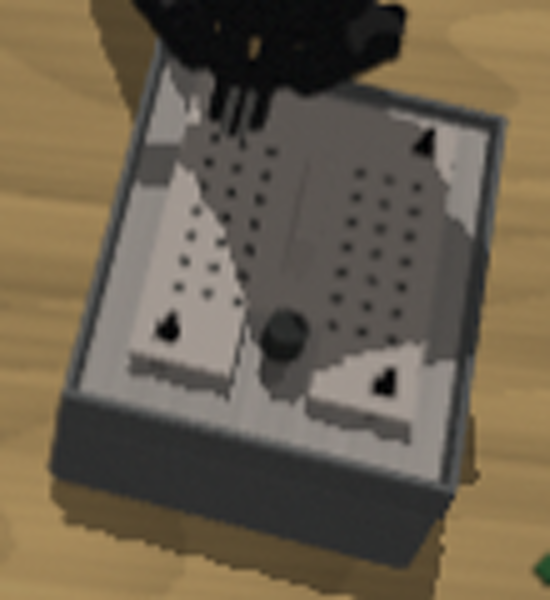

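Studs 0 and 1 are down, and stud2 looks down too. Stud3 is next.

Call:
send_rows(targets=[[1,0,0,-2,0],[1,0,0,-4,0],[1,0,0,-5,0],[1,0,0,-6,0],[1,0,0,-7,0],[1,0,0,-8,0]])

```text
time: 25.45
ee_pos: [0.4894, 0.172, 0.1183]
tcp_rot: [180.0, -0.0, 80.9]
wrist_force: [0.0, 0.7, 0.6]
opening: 0.0001
```

Call:
send_rows(targets=[[1,0,0,-1,0],[1,0,0,-2,0],[1,0,0,-3,0]])

```text
time: 25.82
ee_pos: [0.4893, 0.172, 0.1152]
tcp_rot: [-180.0, 0.0, 80.9]
wrist_force: [0.7, -0.3, -0.1]
opening: -0.0
```

Call:
send_rows(targets=[[1,0,0,-1,0],[1,0,0,-2,0]])

```text
time: 26.08
ee_pos: [0.4894, 0.172, 0.1132]
tcp_rot: [180.0, 0.0, 80.9]
wrist_force: [-0.6, -0.4, -0.4]
opening: 0.0001
```

Call:
send_rows(targets=[[1,0,0,-1,0],[1,0,0,-2,0]])

```text
time: 26.32
ee_pos: [0.4894, 0.172, 0.1113]
tcp_rot: [180.0, -0.0, 80.9]
wrist_force: [-0.5, -0.7, 0.7]
opening: 0.0002
```

Call:
send_rows(targets=[[1,0,0,-1,0],[1,0,0,-2,0]])

```text
time: 26.58
ee_pos: [0.4894, 0.172, 0.1094]
tcp_rot: [180.0, -0.0, 80.9]
wrist_force: [-1.5, -0.3, 2.4]
opening: -0.0002
```

Call:
send_rows(targets=[[1,0,0,-1,0],[1,0,0,-1,0]])

```text
time: 26.82
ee_pos: [0.4894, 0.172, 0.1084]
tcp_rot: [180.0, -0.0, 80.9]
wrist_force: [-0.9, -1.0, 2.6]
opening: 0.0001
```

Contact came only at about 0.111, which is the home height (shoulder at about 0.106 + 5 mm), so this corner may already be down. I'll press on until it is solid.

Call:
send_rows(targets=[[1,0,0,-1,0],[1,0,0,-2,0],[1,0,0,-3,0],[1,0,0,-4,0]])

```text
time: 27.32
ee_pos: [0.4894, 0.172, 0.1045]
tcp_rot: [180.0, -0.0, 80.9]
wrist_force: [-2.9, -1.0, 7.1]
opening: 0.0001
```

Call:
send_rows(targets=[[1,0,0,-1,0],[1,0,0,-2,0],[1,0,0,-3,0]])

```text
time: 27.7
ee_pos: [0.4894, 0.172, 0.1018]
tcp_rot: [180.0, -0.0, 80.9]
wrist_force: [-3.0, -0.2, 8.8]
opening: 0.0
```

Call:
send_rows(targets=[[1,0,0,-1,0],[1,0,0,-2,0]])

```text
time: 27.95
ee_pos: [0.4894, 0.172, 0.1005]
tcp_rot: [179.9, -0.0, 80.9]
wrist_force: [-6.0, -2.6, 18.0]
opening: -0.0004
```

Call:
send_rows(targets=[[1,0,0,-1,0],[1,0,0,-2,0]])

```text
time: 28.2
ee_pos: [0.4895, 0.1721, 0.1003]
tcp_rot: [179.9, -0.1, 80.9]
wrist_force: [-12.5, -3.8, 32.8]
opening: 0.0002
```

Call:
send_rows(targets=[[1,0,0,5,0],[1,0,0,25,0],[1,0,0,60,0],[1,3,20,72,0],[1,8,55,72,0],[1,13,83,72,0],[1,13,83,55,0],[1,13,83,35,0],[1,13,83,24,0],[1,13,83,22,0]])

```text
time: 29.45
ee_pos: [0.5019, 0.2542, 0.1182]
tcp_rot: [-179.9, 0.1, 80.9]
wrist_force: [0.1, -0.2, 0.8]
opening: 0.0001
```

Call:
send_rows(targets=[[1,0,0,-2,0],[1,0,0,-4,0],[1,0,0,-5,0],[1,0,0,-6,0],[1,0,0,-7,0]])

```text
time: 30.08
ee_pos: [0.5024, 0.2551, 0.1123]
tcp_rot: [180.0, -0.0, 80.9]
wrist_force: [-0.6, 0.3, 0.3]
opening: -0.0001
```

Call:
send_rows(targets=[[1,0,0,-1,0],[1,0,0,-2,0],[1,0,0,-3,0]])

```text
time: 30.45
ee_pos: [0.5024, 0.255, 0.1094]
tcp_rot: [180.0, -0.0, 80.9]
wrist_force: [-1.1, -0.1, 1.9]
opening: 0.0
```

Call:
send_rows(targets=[[1,0,0,-1,0],[1,0,0,-2,0],[1,0,0,-3,0]])

```text
time: 30.82
ee_pos: [0.5024, 0.255, 0.1065]
tcp_rot: [180.0, -0.0, 80.9]
wrist_force: [-2.0, -0.8, 3.6]
opening: -0.0004
```

Call:
send_rows(targets=[[1,0,0,-1,0],[1,0,0,-2,0],[1,0,0,-3,0]])

```text
time: 31.2
ee_pos: [0.5024, 0.255, 0.1037]
tcp_rot: [180.0, -0.0, 80.9]
wrist_force: [-2.8, -1.0, 6.9]
opening: -0.0002
```

Call:
send_rows(targets=[[1,0,0,-1,0],[1,0,0,-2,0]])

```text
time: 31.45
ee_pos: [0.5024, 0.2551, 0.1019]
tcp_rot: [180.0, -0.0, 80.9]
wrist_force: [-1.7, -0.5, 8.5]
opening: 0.0001
```

Call:
send_rows(targets=[[1,0,0,-1,0],[1,0,0,-2,0]])

```text
time: 31.7
ee_pos: [0.5025, 0.2551, 0.1006]
tcp_rot: [179.9, -0.0, 80.9]
wrist_force: [-6.4, -2.1, 17.3]
opening: -0.0001
```

Call:
send_rows(targets=[[1,0,0,-1,0],[1,0,0,-2,0]])

```text
time: 31.95
ee_pos: [0.5025, 0.2552, 0.1004]
tcp_rot: [179.9, -0.1, 80.9]
wrist_force: [-10.2, -4.1, 29.9]
opening: -0.0
```

Call:
send_rows(targets=[[1,0,0,5,0],[1,0,0,25,0],[1,0,0,70,0],[1,20,-15,130,0],[1,60,-40,180,0],[1,100,-40,180,0],[1,100,-40,180,0],[1,100,-40,180,0],[1,100,-40,180,0]])

```text
time: 33.08
ee_pos: [0.6015, 0.2152, 0.2775]
tcp_rot: [-180.0, -0.0, 81.0]
wrist_force: [-0.1, 0.4, -0.8]
opening: 0.0002
```

Run:
```python
from h import *
o=bot.get_obs();print(o['time'],o['ee_pos'],o['tcp_rot'],o['wrist_force'],o['opening'])
np.save('pics/w11T.npy',pose(o))
snap('wrist','w11');snap('scene','s11')
a=cv2.imread('pics/s11.png')
cv2.imwrite('pics/s11z.png',cv2.resize(a[160:280,300:410],None,fx=5,fy=5,interpolation=cv2.INTER_CUBIC))
```

```text
33.075 [0.60148201 0.21518163 0.27751854] [-1.79997532e+02 -9.83169923e-04  8.09726188e+01] [-0.09994786  0.36189465 -0.84436895] 0.00017791316558538346
```

View pics/w11.png

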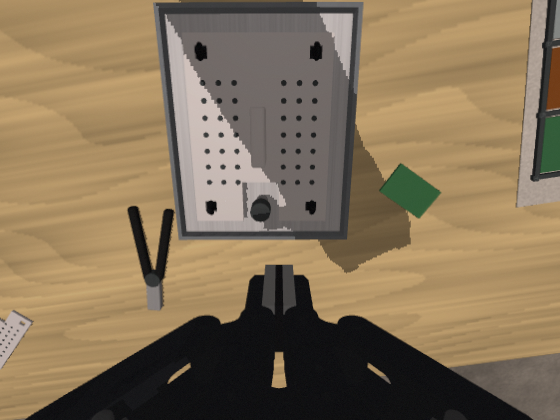

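View pics/s11z.png

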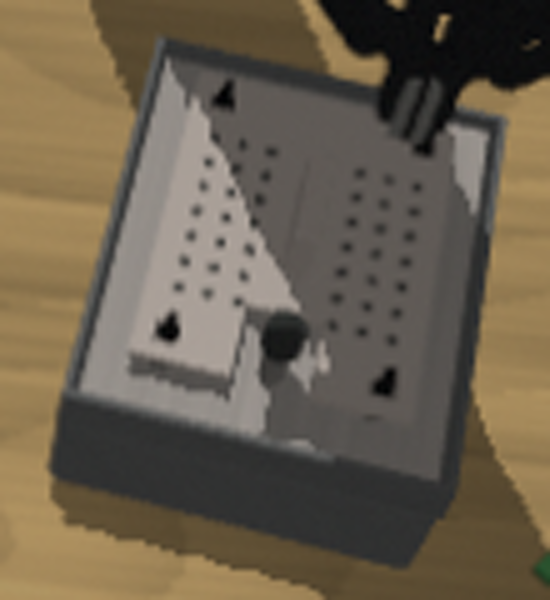

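All four pins show their barbs above the plate. The stud0 press bottomed slightly higher (0.102, against 0.100 for the others), and a dark patch shows at its edge at (372,415). I'll press stud0 again.

Call:
send_rows(targets=[[1,-10,26,-40,0],[1,-10,26,-90,0],[1,-10,26,-130,0],[1,-10,26,-150,0],[1,-10,26,-158,0],[1,-10,26,-160,0],[1,-10,26,-160,0]])

```text
time: 34.05
ee_pos: [0.5927, 0.2412, 0.1185]
tcp_rot: [179.9, -0.0, 80.9]
wrist_force: [1.0, -0.6, -0.3]
opening: 0.0
```

Call:
send_rows(targets=[[1,0,0,-2,0],[1,0,0,-4,0],[1,0,0,-5,0],[1,0,0,-6,0],[1,0,0,-7,0]])

```text
time: 34.67
ee_pos: [0.5924, 0.241, 0.1103]
tcp_rot: [180.0, -0.0, 80.9]
wrist_force: [0.1, -0.3, 2.4]
opening: 0.0001
```

Call:
send_rows(targets=[[1,0,0,-1,0],[1,0,0,-2,0],[1,0,0,-3,0],[1,0,0,-4,0]])

```text
time: 35.17
ee_pos: [0.5924, 0.241, 0.1065]
tcp_rot: [180.0, -0.0, 80.9]
wrist_force: [-1.1, -0.7, 3.6]
opening: -0.0002
```

Call:
send_rows(targets=[[1,0,0,-1,0],[1,0,0,-2,0],[1,0,0,-3,0]])

```text
time: 35.55
ee_pos: [0.5924, 0.241, 0.1038]
tcp_rot: [180.0, -0.0, 80.9]
wrist_force: [-2.7, -0.3, 7.2]
opening: -0.0001
```

Call:
send_rows(targets=[[1,0,0,-1,0],[1,0,0,-2,0]])

```text
time: 35.8
ee_pos: [0.5924, 0.241, 0.102]
tcp_rot: [180.0, -0.0, 80.9]
wrist_force: [-2.4, -0.7, 8.7]
opening: -0.0001
```

Call:
send_rows(targets=[[1,0,0,-1,0],[1,0,0,-2,0]])

```text
time: 36.05
ee_pos: [0.5925, 0.241, 0.1006]
tcp_rot: [179.9, -0.0, 80.9]
wrist_force: [-5.7, -2.7, 15.2]
opening: 0.0
```

Call:
send_rows(targets=[[1,0,0,-1,0],[1,0,0,-2,0]])

```text
time: 36.3
ee_pos: [0.5925, 0.2411, 0.1005]
tcp_rot: [179.9, -0.1, 80.9]
wrist_force: [-10.2, -4.2, 26.6]
opening: 0.0001
```

Call:
send_rows(targets=[[1,0,0,5,0],[1,0,0,25,0],[1,0,0,70,0],[1,0,-15,130,0],[1,-10,-60,180,0],[1,-20,-120,190,0],[1,-30,-180,190,0],[1,-40,-230,190,0],[1,-40,-230,190,0],[1,-40,-230,190,0]])

```text
time: 37.55
ee_pos: [0.5525, 0.0111, 0.287]
tcp_rot: [-180.0, -0.0, 80.9]
wrist_force: [-0.2, 0.2, -0.2]
opening: -0.0001
```

Run:
```python
from h import *
o=bot.get_obs();print(o['time'],o['ee_pos'],o['tcp_rot'],o['wrist_force'],o['opening'])
snap('scene','s12');snap('top','t12')
a=cv2.imread('pics/s12.png');b=cv2.imread('pics/t12.png')
cv2.imwrite('pics/s12z.png',np.hstack([cv2.resize(a[160:280,300:410],(400,436),interpolation=cv2.INTER_CUBIC),cv2.resize(b[165:275,150:250],(396,436),interpolation=cv2.INTER_CUBIC)]))
```

```text
37.55 [0.55249302 0.01109137 0.28697624] [-1.79986491e+02 -1.47162853e-02  8.09026514e+01] [-0.20594156  0.19120521 -0.19556696] -0.00012856124624551385
```

View pics/s12z.png

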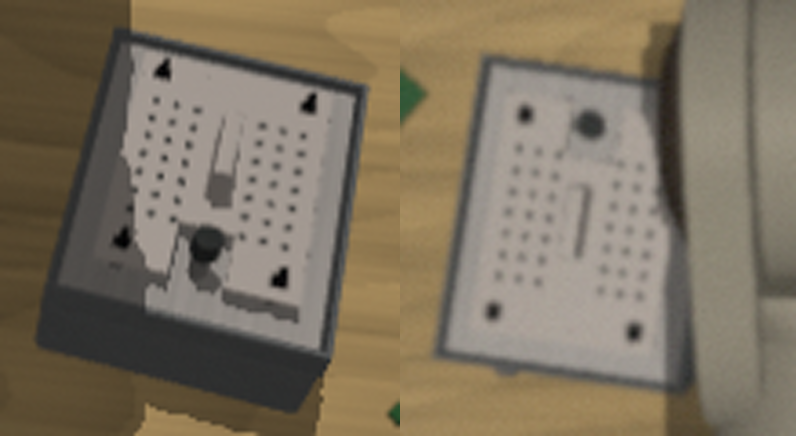

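View pics/s12.png

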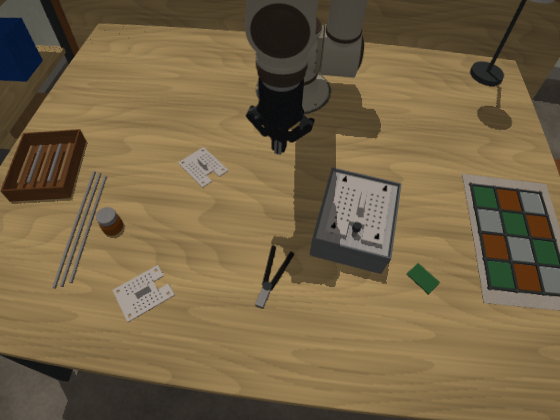

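All four arrow-shaped pins stand clear above the plate, and all four corners went solid at the same height (0.1003–0.1005). The bystanders haven't moved, so I'm handing in.

Run:
```python
from h import *
print(bot.job_done())
```

```text
the job is handed in; nothing more can be done
None
```

The deck plate is on the grinder with its notch round the bit and, by my checks, snapped home on all four studs. I handed the job in at about 37.6 s; it reports no verdict.

- **Placing:** I gripped the plate by its rib, centred it over the studs, and let go while it sat loosely about 12 mm above home. I confirmed that in the pictures before pressing.
- **Clicks:** I felt clear clicks at stud0 (9.6 dropping to 5.7 N) and stud1 (11.4 dropping to 5.6 N). I felt none at stud2 or stud3. Both were already at home height when I reached them, so they probably snapped during the earlier presses.
- **Second press on stud0:** its first press had stopped about 2 mm higher than the other corners. When I pressed it again it went to the same depth as they did.
- **Final checks:** all four corners turned solid at the same height (0.1003 to 0.1005 m) under 27 to 33 N. In the last pictures all four barbed pins stand above a level plate, and the pliers, jar and offcut had not visibly moved. The arm was clear of everything.
- **Where measurements disagreed:** the cameras differed by about 2 mm on the grinder's x position, which I settled by the sideways force while lowering the plate. In the scene view, small dark patches at the plate's front edge below the front studs were left unexplained. The equal press heights suggest they do not mean a raised corner.

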